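Set up a 45 degree mitre cut on the sawing block

TASK

Set up the brass box section for a mitre cut: swing the sawing block's fence round to the red 45-degree line, then slide the brass along the fence, flat on the block and never lifted off it, out over the saw edge on the right until its black scribed line lies exactly above that edge. More than half of the brass then hangs in the air and would tip, so keep hold of it, flat on the block and snug against the fence, and finish while still holding it there. Leave the scribe, the hacksaw and the flux jar where they are.

Things in the scene. Friction and masses are not known exactly. Their poses are not given: they have to be found in the camera images.
- saw_block: Sawing block fixed to the bench: dark wooden board on two battens, 240 (its x) x 260 (its y) mm, top 40 mm above the bench. Origin at the centre of its underside, z up. The saw edge is its -y end (to the robot's right), a straight edge along its x at y = -130 mm. The fence's pivot (flush screw) is at x = 60, y = -85 mm on its top.
- saw_edge (a point): Point on the top of the saw edge, 60 mm along the block's +x from the edge's middle; about where the scribed line's middle comes when all is right. Axes as the block's.
- fence (a joint): Angle of the swing fence, rad: 0 = square (along the block's +y), growing as its free end swings towards the block's -x (to the robot); stop at 1.05. 0.785 = 45 degrees: its pointed end meets the long red line on the scale plate (black ticks every 5 degrees, longer every 15). Stays where it is left; about 6 N at the post moves it.
- fence_face (a point): On the fence's working face (robot's side), abreast of the pivot, level with the block's top. Axes turn with the fence: y along it from pivot to free end, x normal to the face, pointing into the fence. The fence is an aluminium bar 24 mm wide, 9 mm high, from 20 mm before to 118 mm past its pivot, its tip at 130 mm; the pivot is on its middle line, 12 mm behind this face.
- fence_post (a point): Top centre of the fence's upright black grip post, 18 mm diameter, its top 39 mm above the block's top (30 mm above the fence), 100 mm from the pivot along the fence and 40 mm behind its middle line (its +x side), on a flat lug 24 mm wide.
- box_section: Brass box section (rectangular tube), loose, 260 long x 40 wide x 25 mm high, 0.4 to 0.65 kg, lying flat on the block on the robot's side of the fence. Origin at the centre of its underside, x along its length to the end that goes out over the saw edge, z up. Along the fence its x points to the fence's -y; its +y side is against the fence.
- scribed_line (a point): Middle of the black scribed line across the brass, at its underside: on the centre line, 25 mm from its origin towards -x, so 155 mm from its outgoing end. The line crosses the top at 45 degrees (direction (1, 1) in the brass's x, y), parallel to the saw edge once the brass lies along the fence at 45 degrees. Axes as the brass's.
- tail_end (a point): Middle of the brass's inboard end (-x end), on its centre line, underside. Axes as the brass's. Grip the brass across its 40 mm width between here and the scribed line; fingertips 12 mm or more above the block's top clear the 9 mm fence.
- scribe: Scribe with brass handle, 132 x 9 x 9 mm, lying loose on the block's left part. Bystander.
- hacksaw: Small hacksaw, wooden handle and steel bow, 275 x 75 x 22 mm, lying on the bench to the right. Bystander.
- flux_jar: Milky white plastic jar, 86 mm diameter, 94 mm high, on the bench behind the block to the left. Bystander.

How it is judged:
By the outcome, as a careful person would: the job done as asked, in the order asked, and still so for the second after the job is handed in, while the arm keeps its last pose, push and grip.
It also fails if it takes over 51 s, if anything falls off the work surface, if the arm or the gripper's body presses on something with over 40 N, if the wrist force passes 120 N, or if a joint passes its speed limit or range.

ROBOT

A 6-joint arm with a two-finger parallel gripper is mounted at the origin on a cart in front of the work surface, level with it; the furniture and walls round the work are solid. World frame = base frame: x ahead of the robot, y to its left, z up, the work surface at z = 0. Lengths are in m, angles in degrees, forces in N, time in s.
With the tool pointing down it reaches from about 0.4 to 0.825 m from the base axis. Payload 7 kg.
Tool frame: the origin (TCP) lies on the centre line of the jaws, within the pads' length; the fingertips stand 11 mm ahead of it and the grasp point (between the pads) lies 8 mm behind it; z points along the fingers, y is the direction in which the jaws open and shut (so a half turn about z gives the same grasp; the last joint's range is limited). The gripper opens to 88 mm and grips with 3 to 60 N. Pads are 19 mm wide; open, the fingers measure 130 mm over their backs; the gripper's body (78 mm by 193 mm) begins 47 mm behind the grasp point.
Start: joints at [92.939, 20.546, 0.682, 0, -70.136, -16.507], TCP at [0.158, 0.656, 0.238] pointing down, gripper open.
Joint ranges: [-176.03, 176.03], [-82.01, 121.73], [-58.28, 71.71], [-173.87, 95.51], [-174.79, -0.11], [-173.66, 173.66]. Speed limits (degrees/s): [136.94, 136.94, 172.46, 180, 180, 180].

INTERFACE

Orientations are given as [roll, pitch, yaw] about the fixed x, y, z axes, in that order (R = Rz(yaw) Ry(pitch) Rx(roll)).
In Python, from plant import ctrl, cams, order gives the robot as it stands.
- The arm moves only by the tool jog_arm, never from a script. Its argument "motion" is a list of rows, each an object with "offset": the shift along the tool's x, y, z in mm, a list of three; "roll": the turn about the tool's z in rad; "hand": the finger opening in mm, from 0 to 87.6. A call has 1 to 20 rows; each row is the pose to reach, as a shift and turn from the pose commanded when the call began, along the tool's axes at that moment; what a row does not reach only later rows make up. A row lasts 1/12 s, in which the tool goes at most 41.7 mm and 7.16 degrees, less where a joint would pass 70% of its speed; a pose out of reach is approached as far as the arm can. A call with a gripper value outside its range is refused whole. The fingers move at their own pace and stop on an object; the grip force is fixed at half the most. Time passes only in rows, so rows that repeat a pose let the fingers close. It gives the time, the measured TCP pose, the force and the opening at its end, in the units of the state.
- ctrl.get_obs(): the state, without advancing time (a new reading comes with each control period).
- cams.snapshot(name): name is "scene" or "top" or "wrist"; returns a dict with "img" (480x640x3 uint8, red, green, blue), "K" (3x3 intrinsics, pixels), "D" ([k1, k2, p1, p2, k3] as OpenCV has them; the pictures are not rectified), "cam_to_world" (4x4, takes a point from camera to world coordinates); the wrist camera has in their place "T_tool_cam" (4x4, takes a point from camera to tool coordinates, whose origin is the TCP and whose axes are the flange's). Camera axes: x right, y down, z forward; pixel columns grow to the right and rows downward; lengths in m; the calibration is good to about 2 mm. A picture is of the moment at which its call begins: read the wrist's pose just before it. There is no depth.
- order.close_job(): hands the job in, once; it reports no verdict.
The state is a dict: "clock": time; "joint_pos": joint angles; "qvel": joint speeds; "tau": joint torques, N m; "tool_pos": TCP position; "orientation": TCP orientation; "force": force on the tool from outside, world axes, zero at the start; "moment": the same for the moment, N m; "opening": finger opening in m.
Only numpy, scipy, OpenCV 4.12 (cv2) and the standard library are available. Lean on these libraries where they do the work, as an engineer would, in place of code of your own. Each camera call takes 0.05 s, during which the arm holds its last target. There are 200 camera calls.

## Working session

There is one attempt and no reset: what is moved stays moved. The work goes in short steps, Python scripts to look and compute and a tool call to move; the robot and the scene stay as the last step left them, time stands still between calls to the robot, and variables do not carry over. Pictures are saved under pics/ and viewed, about 8 in all and at most 12, crops included, and the job is handed in when it is done.

Besides the shell and the picture viewer there is one more tool, called after "Request:" as name(argument=value, ...), one argument or row to a line, values as JSON. jog_arm: Moves the arm, as the interface text tells. Its arguments: {"type":"object","properties":{"motion":{"type":"array"}},"required":["motion"]}

```bash
mkdir -p pics; ls; cat > h.py <<'E'
import numpy as np, cv2
from scipy.spatial.transform import Rotation as Ro
from plant import ctrl, cams, order
def snap(n,f=None):
    o=ctrl.get_obs(); s=cams.snapshot(n)
    if n=="wrist":
        T=np.eye(4);T[:3,:3]=Ro.from_euler('xyz',o['orientation'],degrees=True).as_matrix();T[:3,3]=o['tool_pos']
        s['cam_to_world']=T@np.array(s['T_tool_cam'])
    if f: cv2.imwrite('pics/'+f,s['img'][:,:,::-1])
    return s
def ray(s,uv,z):
    p=cv2.undistortPoints(np.float64(uv).reshape(-1,1,2),np.float64(s['K']),np.float64(s['D'])).reshape(-1,2)
    T=np.array(s['cam_to_world']);d=np.c_[p,np.ones(len(p))]@T[:3,:3].T;c=T[:3,3]
    return c+d*((z-c[2])/d[:,2])[:,None]
def pix(s,P):
    T=np.linalg.inv(np.array(s['cam_to_world']))
    return cv2.projectPoints(np.float64(P).reshape(-1,3),cv2.Rodrigues(T[:3,:3])[0],T[:3,3],np.float64(s['K']),np.float64(s['D']))[0].reshape(-1,2)
E
python3 - <<'E'
from h import *
print(ctrl.get_obs())
s=snap('top','top1.png');print(np.round(s['cam_to_world'],3),s['K'])
snap('scene','scene1.png')
E
```

```text
pics
{'clock': 0.0, 'joint_pos': array([ 9.29382817e+01,  2.05903596e+01,  6.33374961e-01, -1.89986704e-02,
       -7.01351022e+01, -1.65073244e+01]), 'qvel': array([-0.01099173,  0.02202397,  0.03323415,  0.07037644, -0.01296065,
        0.02825927]), 'tau': array([ 1.17076328e-03, -5.82722104e+01,  2.93057531e+01,  6.99724495e+00,
        7.05740356e-03, -1.55809826e-04]), 'tool_pos': array([0.15828241, 0.6556976 , 0.2366353 ]), 'orientation': array([ 1.79906634e+02, -9.04388508e-03, -1.35755055e+01]), 'force': array([ 0.24115193, -0.59377231, -1.13226739]), 'moment': array([ 0.03647624, -0.00262807,  0.01211862]), 'opening': 0.087098314739914}
[[ 0.08  -0.976  0.203  0.272]
 [-0.997 -0.078  0.02  -0.238]
 [-0.004 -0.204 -0.979  1.45 ]
 [ 0.     0.     0.     1.   ]] [[590.69265422   0.         317.79502957]
 [  0.         590.69265422 238.93957934]
 [  0.           0.           1.        ]]
```

View pics/top1.png

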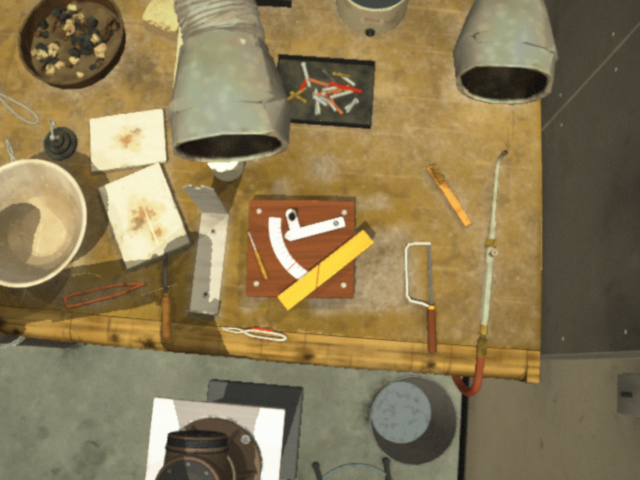

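View pics/scene1.png

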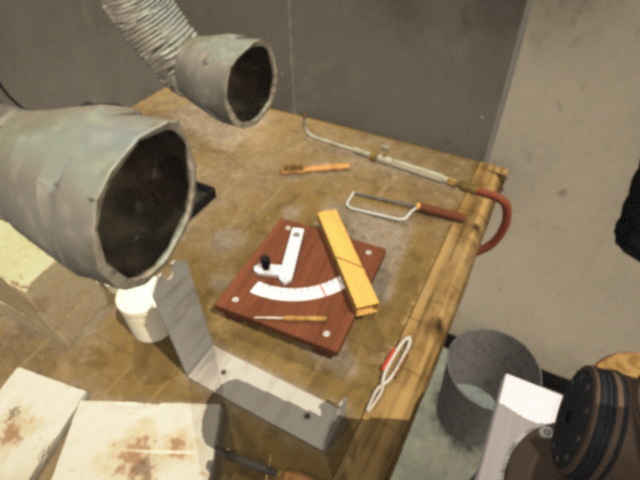

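The top view shows the block at about (248–355, 200–297) px. The fence pivot is at (340,222), its tip at (288,238) and the post at (292,215). The brass runs diagonally from (285,300) to (368,237). A grey bracket stands left of the block at (205,190–310), and the jar is behind it at (225,170).

```bash
cat > m.py <<'E'
from h import *
def block(s):
    im=s['img'];h=cv2.cvtColor(im,cv2.COLOR_RGB2HSV)
    return im,h
def biggest(m):
    c,_=cv2.findContours(m.astype(np.uint8),cv2.RETR_EXTERNAL,cv2.CHAIN_APPROX_NONE)
    return max(c,key=cv2.contourArea)
E
python3 - <<'E'
from m import *
s=snap('top'); im,h=block(s)
print(h[290,260],h[270,325],h[230,320],h[210,340])
roi=np.zeros(im.shape[:2],bool);roi[190:315,235:385]=1
y=roi&(h[...,0]>18)&(h[...,0]<32)&(h[...,1]>150)&(h[...,2]>170)
c=biggest(y);r=cv2.minAreaRect(c);print('brass',r)
P=ray(s,cv2.boxPoints(r),.065);print(np.round(P,3))
w=roi&(((h[...,0]<9)|(h[...,0]>172))&(h[...,1]>100)&(h[...,2]<170))
c=biggest(cv2.morphologyEx(w.astype(np.uint8),cv2.MORPH_CLOSE,np.ones((9,9))));print(cv2.minAreaRect(c),cv2.boxPoints(cv2.minAreaRect(c)))
print(np.round(ray(s,cv2.boxPoints(cv2.minAreaRect(c)),.04),3))
print('pivot,tip',np.round(ray(s,[(341,222),(288,238)],.049),3),'post',ray(s,[(292,215)],.079))
crop=im[185:320,230:390];cv2.imwrite('pics/c1.png',cv2.resize(crop,None,fx=5,fy=4.4*5/4.4*0.88,interpolation=cv2.INTER_CUBIC)[:,:,::-1])
E
```

```text
[ 11 174 145] [ 25 184 253] [ 30   6 253] [ 11 171 151]
brass ((325.1509094238281, 269.6925354003906), (17.910839080810547, 110.25164031982422), 51.911224365234375)
[[ 0.413 -0.124  0.065]
 [ 0.593 -0.316  0.065]
 [ 0.56  -0.345  0.065]
 [ 0.382 -0.152  0.065]]Traceback (most recent call last):
  File "<stdin>", line 9, in <module>
  File "m.py", line 7, in biggest
    return max(c,key=cv2.contourArea)
ValueError: max() iterable argument is empty
```

```bash
python3 - <<'E'
from m import *
s=snap('top'); im,h=block(s)
print(im[220,262],im[290,275],im[190,300],im[310,270],im[280,375],im[240,370])
roi=np.zeros(im.shape[:2],bool);roi[190:315,235:385]=1
f=im.astype(float)
w=roi&(f[...,0]/(f[...,1]+1)>1.5)&(f[...,0]<190)
c=biggest(cv2.morphologyEx(w.astype(np.uint8),cv2.MORPH_CLOSE,np.ones((5,5))));r=cv2.minAreaRect(c);print(r)
print(np.round(ray(s,cv2.boxPoints(r),.04),3))
print('pivot,tip',np.round(ray(s,[(341,222),(288,238)],.049),3),'post',ray(s,[(292,215)],.079))
crop=im[185:305,230:390];cv2.imwrite('pics/c1.png',cv2.resize(crop,None,fx=5,fy=5,interpolation=cv2.INTER_CUBIC)[:,:,::-1])
E
```

```text
[154  89  45] [147  86  44] [139 107  48] [146 115  55] [172 149 111] [247 196  62]
((300.138671875, 248.12718200683594), (106.98693084716797, 97.05065155029297), 0.8951737284660339)
[[ 0.412 -0.049  0.04 ]
 [ 0.652 -0.027  0.04 ]
 [ 0.668 -0.292  0.04 ]
 [ 0.428 -0.304  0.04 ]]
pivot,tip [[ 0.609 -0.263  0.049]
 [ 0.559 -0.137  0.049]] post [[ 0.60943471 -0.1439884   0.079     ]]
```

View pics/c1.png

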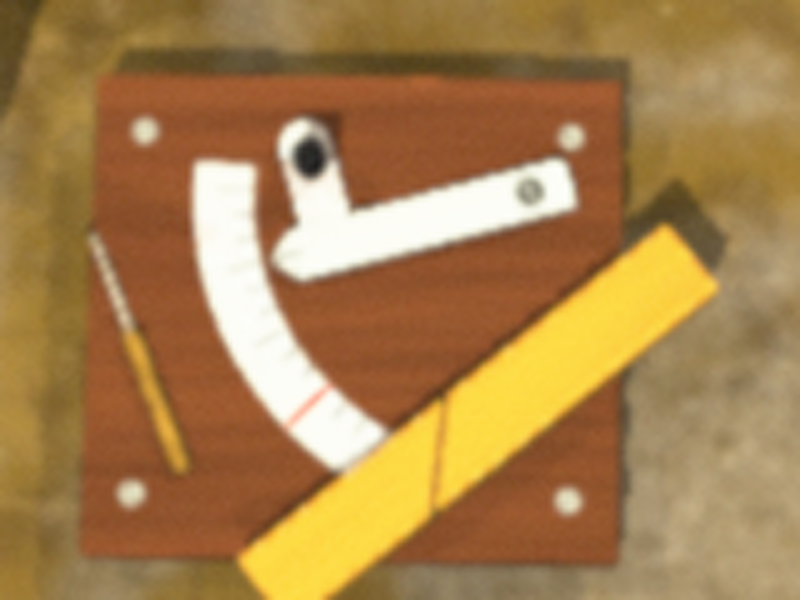

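The enlarged crop shows the fence at about 15–20° and the red line from (290,428) to (330,385). The brass lies at about 40° in the block frame, near its final direction. The scribed line runs from (445,395) to (433,512), and the scribe is on the left.

```bash
cat >> m.py <<'E'
def fitblock(C):
    L=np.array([[120,130],[120,-130],[-120,-130],[-120,130]])/1000.
    a=L-L.mean(0);b=C[:,:2]-C[:,:2].mean(0)
    th=np.arctan2((a[:,0]*b[:,1]-a[:,1]*b[:,0]).sum(),(a*b).sum())
    R=np.array([[np.cos(th),-np.sin(th)],[np.sin(th),np.cos(th)]]);t=C[:,:2].mean(0)-R@L.mean(0)
    return th,R,t,L@R.T+t-C[:,:2]
E
python3 - <<'E'
from m import *
s=snap('top')
q=lambda L:[(230+u/5-.4,185+v/5-.4) for u,v in L]
C=ray(s,q([(100,75),(620,83),(617,562),(82,553)]),.04)
th,R,t,e=fitblock(C);print('block',np.degrees(th),t,np.round(e*1000,1))
tb=lambda P:np.round((P[:,:2]-t)@R*1000,1)
for n,L,z in [('screws',[(145,130),(570,137),(567,500),(130,493)],.04),('pivot tip',[(530,191),(275,258)],.049),('post',[(310,156)],.079),('red',[(290,428),(330,385)],.041),('brass far end corners',[(668,226),(717,288)],.065),('brass near corner',[(240,553)],.065),('scribed',[(445,395),(433,512)],.065),('scribe',[(92,235),(183,470)],.043)]:
    P=ray(s,q(L),z);print(n,np.round(P,4).tolist(),tb(P).tolist())
print(tb(np.array([[ 0.413,-0.124],[0.593,-0.316],[0.56,-0.345],[0.382,-0.152]])))
E
```

```text
block 3.6542190075390044 [ 0.53963992 -0.16909344] [[ 1.1  1.2]
 [ 1.5 -1.2]
 [-1.2 -1.8]
 [-1.4  1.8]]
screws [[0.6237, -0.0581, 0.04], [0.6367, -0.2673, 0.04], [0.4573, -0.2787, 0.04], [0.4438, -0.0689, 0.04]] [[91.0, 105.4], [90.6, -104.2], [-89.2, -104.1], [-89.3, 106.1]]
pivot tip [[0.6057, -0.2496, 0.049], [0.5626, -0.1287, 0.049]] [[60.8, -84.6], [25.5, 38.8]]
post [[0.6074, -0.1432, 0.079]] [[69.3, 21.5]]
red [[0.4814, -0.143, 0.041], [0.5039, -0.1604, 0.041]] [[-56.5, 29.8], [-35.2, 11.0]]
brass far end corners [[0.59, -0.3169, 0.065], [0.5615, -0.3423, 0.065]] [[40.8, -150.7], [10.7, -174.2]]
brass near corner [[0.4167, -0.1265, 0.065]] [[-120.0, 50.4]]
scribed [[0.4995, -0.2166, 0.065], [0.4433, -0.2154, 0.065]] [[-43.1, -44.8], [-99.1, -40.1]]
scribe [[0.5682, -0.0379, 0.043], [0.4566, -0.0936, 0.043]] [[36.9, 129.1], [-78.1, 80.6]]
[[-123.5   53.1]
 [  43.9 -150. ]
 [   9.1 -176.8]
 [-156.2   27.1]]
```

```bash
python3 - <<'E'
from m import *
a=snap('top');b=snap('scene')
print(np.round(np.array(b['cam_to_world'])[:3,3],3))
def tri(p,q):
    A0,A1=ray(a,[p],0)[0],np.array(a['cam_to_world'])[:3,3]
    B0,B1=ray(b,[q],0)[0],np.array(b['cam_to_world'])[:3,3]
    d=(A0-A1)/np.linalg.norm(A0-A1);e=(B0-B1)/np.linalg.norm(B0-B1)
    x=np.linalg.lstsq(np.c_[d,-e],B1-A1,rcond=None)[0]
    return np.round((A1+d*x[0]+B1+e*x[1])/2,3),np.round(np.linalg.norm(A1+d*x[0]-B1-e*x[1]),3)
for n,p,q in [('rim',(230,147),(150,205)),('rim2',(505,82),(250,82)),('br top L',(185,187),(157,275)),('br topR',(222,188),(180,262)),('br near',(205,312),(335,445)),('jar',(226,172),(143,300)),('hs',(410,243),(352,193))]:
    print(n,*tri(p,q))
E
```

```text
[0.251 0.307 0.662]
rim [ 0.703 -0.011  0.263] 0.001
rim2 [ 0.966 -0.633  0.154] 0.003
br top L [0.612 0.079 0.245] 0.001
br topR [0.636 0.013 0.195] 0.014
br near [ 0.364  0.062 -0.048] 0.012
jar [0.718 0.037 0.082] 0.035
hs [ 0.567 -0.435  0.042] 0.009
```

```bash
cat >> h.py <<'E'
def off(p,yaw):
    o=ctrl.get_obs();R=Ro.from_euler('xyz',o['orientation'],degrees=True)
    y0=o['orientation'][2];dr=-((yaw-y0+180)%360-180)
    return np.round(R.inv().apply(np.array(p)-o['tool_pos'])*1000,1).tolist(),round(float(np.radians(dr)),3)
E
python3 - <<'E'
from h import *
print(off((.45,.3,.32),0),off((.47,-.16,.32),30))
print(np.round(cams.snapshot('wrist')['T_tool_cam'],3).tolist())
E
```

```text
([367.0, 277.7, -82.5], -0.237) ([494.4, 720.2, -82.3], -0.76)
[[0.001, -0.968, -0.251, 0.067], [1.0, 0.001, -0.001, -0.0], [0.001, -0.251, 0.968, -0.148], [0.0, 0.0, 0.0, 1.0]]
```

Request:
jog_arm(
  motion=[
    {"offset":[367,278,-82],"roll":-0.24,"hand":87},
    {"offset":[367,278,-82],"roll":-0.24,"hand":87},
    {"offset":[367,278,-82],"roll":-0.24,"hand":87},
    {"offset":[367,278,-82],"roll":-0.24,"hand":87},
    {"offset":[367,278,-82],"roll":-0.24,"hand":87},
    {"offset":[367,278,-82],"roll":-0.24,"hand":87},
    {"offset":[367,278,-82],"roll":-0.24,"hand":87},
    {"offset":[367,278,-82],"roll":-0.24,"hand":87},
    {"offset":[367,278,-82],"roll":-0.24,"hand":87},
    {"offset":[367,278,-82],"roll":-0.24,"hand":87},
    {"offset":[367,278,-82],"roll":-0.24,"hand":87},
    {"offset":[494,720,-82],"roll":-0.76,"hand":87},
    {"offset":[494,720,-82],"roll":-0.76,"hand":87},
    {"offset":[494,720,-82],"roll":-0.76,"hand":87},
    {"offset":[494,720,-82],"roll":-0.76,"hand":87},
    {"offset":[494,720,-82],"roll":-0.76,"hand":87},
    {"offset":[494,720,-82],"roll":-0.76,"hand":87},
    {"offset":[494,720,-82],"roll":-0.76,"hand":87},
    {"offset":[494,720,-82],"roll":-0.76,"hand":87},
    {"offset":[494,720,-82],"roll":-0.76,"hand":87},
  ],
)

```text
clock: 2.07
tool_pos: [0.4639, -0.0647, 0.3198]
orientation: [180.0, -0.1, 30.0]
force: [1.4, 0.2, -0.3]
opening: 0.0867
```

```bash
python3 - <<'E'
from h import *
print(off((.48,-.17,.32),30))
E
```

```text
([-38.7, 99.3, -0.2], 0.0)
```

Request:
jog_arm(
  motion=[
    {"offset":[-39,99,0],"roll":0,"hand":87},
    {"offset":[-39,99,0],"roll":0,"hand":87},
    {"offset":[-39,99,0],"roll":0,"hand":87},
    {"offset":[-39,99,0],"roll":0,"hand":87},
    {"offset":[-39,99,0],"roll":0,"hand":87},
  ],
)

```text
clock: 2.48
tool_pos: [0.4798, -0.1692, 0.3189]
orientation: [-180.0, 0.0, 29.8]
force: [-1.2, 1.2, 0.6]
opening: 0.0872
```

```bash
python3 - <<'E'
from h import *
import pickle
s=snap('wrist','w1.png');pickle.dump(s,open('w1.pkl','wb'));o=ctrl.get_obs();print(o['clock'],o['tool_pos'],o['orientation'])
E
```

```text
2.5333 [ 0.47988149 -0.16832568  0.31905556] [-1.79980792e+02  9.29405444e-03  2.98799195e+01]
```

View pics/w1.png

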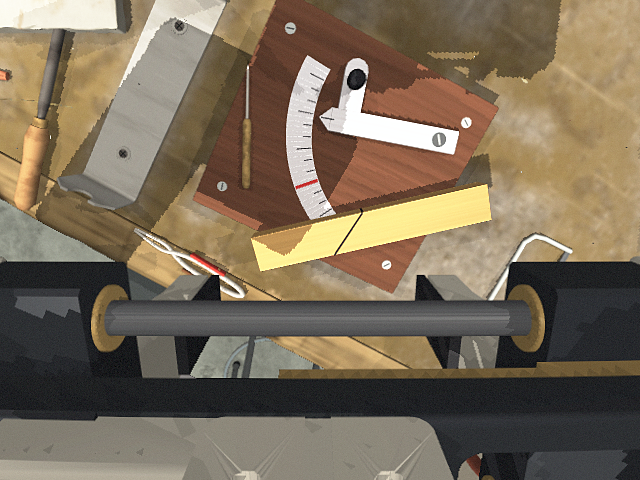

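The wrist view shows all four screws (290,28), (466,122), (386,265) and (222,186). It also shows the pivot (439,139), the fence tip (320,117), the post (356,79), the red line (296,187)–(318,181), and the scribed line (362,209)–(335,255).

```bash
cat >> m.py <<'E'
def fit2(L,C):
    L=np.array(L)/1000.;a=L-L.mean(0);b=C[:,:2]-C[:,:2].mean(0)
    th=np.arctan2((a[:,0]*b[:,1]-a[:,1]*b[:,0]).sum(),(a*b).sum())
    R=np.array([[np.cos(th),-np.sin(th)],[np.sin(th),np.cos(th)]]);t=C[:,:2].mean(0)-R@L.mean(0)
    return th,R,t,np.round((L@R.T+t-C[:,:2])*1000,1)
E
python3 - <<'E'
from m import *
import pickle
s=pickle.load(open('w1.pkl','rb'))
C=ray(s,[(290,28),(466.5,122.5),(386.5,265),(222.5,186.5)],.04)
th,R,t,e=fit2([(90,105),(90,-105),(-90,-105),(-90,105)],C);print(np.degrees(th),t,e.tolist())
tb=lambda P:np.round((P[:,:2]-t)@R*1000,1).tolist()
for n,L,z in [('piv tip',[(439,139.5),(320,117)],.049),('post',[(356,79)],.079),('red',[(296,187),(318,181)],.041),('brass top: tail(2) out(2)',[(252,236),(261,271),(487,185),(491,219)],.065),('line',[(362,209),(335,255)],.065)]:
    P=ray(s,L,z);print(n,np.round(P,4).tolist(),tb(P))
print('final post', R@np.array([.0176,.014])+t)
E
```

```text
3.7388252436378155 [ 0.53792097 -0.16606465] [[-0.3, -0.7], [-0.3, 0.4], [0.5, 0.2], [0.1, 0.1]]
piv tip [[0.6035, -0.2471, 0.049], [0.5599, -0.1254, 0.049]] [[60.2, -85.1], [24.6, 39.2]]
post [[0.6058, -0.1385, 0.079]] [[69.5, 23.0]]
red [[0.4819, -0.1393, 0.041], [0.4999, -0.1574, 0.041]] [[-54.2, 30.3], [-37.3, 11.2]]
brass top: tail(2) out(2) [[0.4144, -0.1233, 0.065], [0.3835, -0.1506, 0.065], [0.5879, -0.3135, 0.065], [0.5602, -0.3391, 0.065]] [[-120.4, 50.7], [-153.1, 25.5], [40.3, -150.4], [11.0, -174.2]]
line [[0.4997, -0.2119, 0.065], [0.4409, -0.2129, 0.065]] [[-41.2, -43.2], [-99.9, -40.4]]
final post [ 0.55457059 -0.15094678]
```

```bash
python3 - <<'E'
from h import *
a=snap('top');b=snap('scene')
for s,L in ((b,[(155,122),(135,282),(195,195),(100,225)]),(a,[(232,160),(235,136),(290,133),(174,150)])):
    c=np.array(s['cam_to_world'])[:3,3]
    for z in (.15,.2,.25,.3,.35,.4): print(z,np.round(ray(s,L,z)[:,:2],3).tolist())
print(off((.55,-.16,.3),30))
E
```

```text
0.15 [[1.056, -0.348], [0.717, 0.055], [0.775, -0.164], [0.876, -0.015]]
0.2 [[0.978, -0.284], [0.671, 0.079], [0.724, -0.118], [0.815, 0.017]]
0.25 [[0.899, -0.22], [0.626, 0.104], [0.672, -0.072], [0.754, 0.048]]
0.3 [[0.821, -0.156], [0.58, 0.129], [0.621, -0.026], [0.693, 0.08]]
0.35 [[0.742, -0.092], [0.535, 0.153], [0.57, 0.02], [0.632, 0.111]]
0.4 [[0.663, -0.028], [0.49, 0.178], [0.519, 0.066], [0.571, 0.142]]
0.15 [[0.712, 0.002], [0.772, 0.002], [0.789, -0.126], [0.727, 0.142]]
0.2 [[0.695, -0.007], [0.753, -0.007], [0.769, -0.131], [0.71, 0.127]]
0.25 [[0.678, -0.016], [0.734, -0.016], [0.749, -0.135], [0.692, 0.113]]
0.3 [[0.661, -0.025], [0.714, -0.026], [0.729, -0.139], [0.675, 0.098]]
0.35 [[0.645, -0.035], [0.695, -0.035], [0.71, -0.144], [0.657, 0.084]]
0.4 [[0.628, -0.044], [0.676, -0.044], [0.69, -0.148], [0.64, 0.069]]
([64.3, 28.7, 19.4], 0.0)
```

Request:
jog_arm(
  motion=[
    {"offset":[64,28,20],"roll":2.4,"hand":60},
    {"offset":[64,28,20],"roll":2.4,"hand":60},
    {"offset":[64,28,20],"roll":2.4,"hand":60},
    {"offset":[64,28,20],"roll":2.4,"hand":60},
    {"offset":[64,28,20],"roll":2.4,"hand":60},
    {"offset":[64,28,20],"roll":2.4,"hand":60},
    {"offset":[64,28,20],"roll":2.4,"hand":60},
    {"offset":[64,28,20],"roll":2.4,"hand":60},
    {"offset":[64,28,20],"roll":2.4,"hand":60},
    {"offset":[64,28,20],"roll":2.4,"hand":60},
    {"offset":[64,28,20],"roll":2.4,"hand":60},
    {"offset":[64,28,20],"roll":2.4,"hand":60},
    {"offset":[64,28,20],"roll":2.4,"hand":60},
    {"offset":[64,28,20],"roll":2.4,"hand":60},
    {"offset":[64,28,20],"roll":2.4,"hand":60},
    {"offset":[64,28,20],"roll":2.4,"hand":60},
    {"offset":[64,28,20],"roll":2.4,"hand":60},
    {"offset":[64,28,20],"roll":2.4,"hand":60},
    {"offset":[64,28,20],"roll":2.4,"hand":60},
    {"offset":[64,28,20],"roll":2.4,"hand":60},
  ],
)

```text
clock: 4.3
tool_pos: [0.5496, -0.1587, 0.2996]
orientation: [-180.0, 0.0, -107.8]
force: [-0.0, 0.0, 0.6]
opening: 0.0602
```

```bash
python3 - <<'E'
from h import *
o=ctrl.get_obs();print(o['joint_pos'])
print(off((.606,-.139,.17),-150),off((.606,-.139,.065),-150))
E
```

```text
[ 3.48036890e+00  8.86603789e+00 -6.97187510e+00 -4.86846884e-03
 -7.41244481e+01 -2.13107555e+01]
([-36.0, -47.6, 129.7], 0.736) ([-35.9, -47.5, 234.7], 0.736)
```

Request:
jog_arm(
  motion=[
    {"offset":[-36,-48,130],"roll":0.736,"hand":60},
    {"offset":[-36,-48,130],"roll":0.736,"hand":60},
    {"offset":[-36,-48,130],"roll":0.736,"hand":60},
    {"offset":[-36,-48,130],"roll":0.736,"hand":60},
    {"offset":[-36,-48,130],"roll":0.736,"hand":60},
    {"offset":[-36,-48,130],"roll":0.736,"hand":60},
    {"offset":[-36,-48,130],"roll":0.736,"hand":60},
    {"offset":[-36,-48,160],"roll":0.736,"hand":60},
    {"offset":[-36,-48,190],"roll":0.736,"hand":60},
    {"offset":[-36,-48,215],"roll":0.736,"hand":60},
    {"offset":[-36,-48,234],"roll":0.736,"hand":60},
    {"offset":[-36,-48,234],"roll":0.736,"hand":60},
  ],
)

```text
clock: 5.3
tool_pos: [0.6037, -0.1392, 0.0617]
orientation: [179.8, -0.3, -149.5]
force: [-0.6, -0.2, 0.2]
opening: 0.06
```

Request:
jog_arm(
  motion=[
    {"offset":[0,0,-4],"roll":0,"hand":10},
    {"offset":[0,0,-4],"roll":0,"hand":10},
    {"offset":[0,0,-4],"roll":0,"hand":10},
    {"offset":[0,0,-4],"roll":0,"hand":10},
    {"offset":[0,0,-4],"roll":0,"hand":10},
    {"offset":[0,0,-4],"roll":0,"hand":10},
  ],
)

```text
clock: 5.8
tool_pos: [0.6065, -0.1404, 0.07]
orientation: [-180.0, 0.1, -149.7]
force: [0.4, -1.4, 0.3]
opening: 0.0258
```

```bash
python3 - <<'E'
from h import *
o=ctrl.get_obs();print(o['tool_pos'],o['force'],o['opening'])
th=np.radians(3.74);R=np.array([[np.cos(th),-np.sin(th)],[np.sin(th),np.cos(th)]]);t=np.array([.5379,-.1661])
p0=None
for f in (16,20,25,30,35,40,45):
    a=np.radians(f);q=np.array([60,-85])+40*np.array([np.cos(a),np.sin(a)])+100*np.array([-np.sin(a),np.cos(a)])
    w=R@(q/1000)+t; p0=w if p0 is None else p0
    print(f,w,off([*(o['tool_pos'][:2]+w-p0),o['tool_pos'][2]],o['orientation'][2]+f-16))
E
```

```text
[ 0.60646104 -0.14036362  0.07003231] [ 0.43731663 -1.4185636   0.27191114] 0.025832532976226133
16 [ 0.60719084 -0.13937164] ([0.0, 0.0, -0.0], -0.0)
20 [ 0.59967326 -0.13936359] ([6.5, 3.8, -0.0], -0.07)
25 [ 0.59030553 -0.14009074] ([14.9, 7.9, -0.0], -0.157)
30 [ 0.58103683 -0.14163158] ([23.7, 11.2, -0.0], -0.244)
35 [ 0.5719377  -0.14397437] ([32.8, 13.8, -0.0], -0.332)
40 [ 0.56307737 -0.1471013 ] ([42.0, 15.6, -0.1], -0.419)
45 [ 0.55452329 -0.15098855] ([51.3, 16.6, -0.1], -0.506)
```

Request:
jog_arm(
  motion=[
    {"offset":[0,0,3],"roll":0,"hand":5},
    {"offset":[0,0,3],"roll":0,"hand":5},
    {"offset":[0,0,3],"roll":0,"hand":5},
    {"offset":[0,0,3],"roll":0,"hand":5},
    {"offset":[6.5,3.8,3],"roll":-0.07,"hand":5},
    {"offset":[14.9,7.9,3],"roll":-0.157,"hand":5},
    {"offset":[23.7,11.2,3],"roll":-0.244,"hand":5},
    {"offset":[32.8,13.8,3],"roll":-0.332,"hand":5},
    {"offset":[42,15.6,3],"roll":-0.419,"hand":5},
    {"offset":[47,16.2,3],"roll":-0.46,"hand":5},
    {"offset":[51.3,16.6,3],"roll":-0.506,"hand":5},
    {"offset":[51.3,16.6,3],"roll":-0.506,"hand":5},
    {"offset":[51.3,16.6,3],"roll":-0.506,"hand":5},
  ],
)

```text
clock: 6.88
tool_pos: [0.5544, -0.1522, 0.0666]
orientation: [-179.9, 0.0, -120.8]
force: [3.0, -2.6, 1.2]
opening: 0.017
```

```bash
python3 - <<'E'
from h import *
import pickle
s=snap('top');im=s['img'];pickle.dump(s,open('t2.pkl','wb'))
w=snap('wrist');pickle.dump(w,open('w2.pkl','wb'))
A=cv2.resize(im[185:305,230:390],(640,480),interpolation=cv2.INTER_CUBIC)
B=w['img']
cv2.imwrite('pics/f2.png',cv2.resize(np.hstack([A,B]),(800,300))[:,:,::-1])
o=ctrl.get_obs();print(o['tool_pos'],o['force'],o['opening'])
E
```

```text
[ 0.5543858  -0.1521659   0.06652571] [ 4.81929977 -3.08058431  2.27533678] 0.016962011141123303
```

View pics/f2.png

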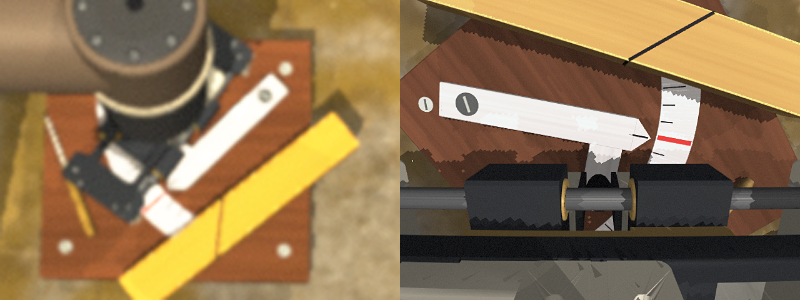

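The fence tip at (650,137) now sits at the red line, (657,137)–(692,143). I'll zoom in to check.

```bash
python3 - <<'E'
from h import *
import pickle
s=pickle.load(open('w2.pkl','rb'));im=s['img']
a=cv2.resize(im[180:260,360:480],None,fx=5,fy=5,interpolation=cv2.INTER_CUBIC)
b=cv2.resize(im[140:200,20:140],None,fx=5,fy=5,interpolation=cv2.INTER_CUBIC)[:180]
cv2.imwrite('pics/c2.png',np.vstack([a,b])[:,:,::-1])
E
```

```text
(no output)
```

View pics/c2.png

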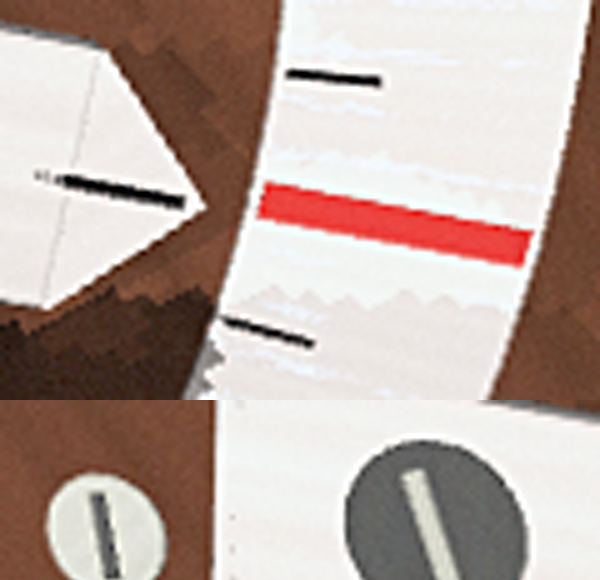

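```bash
python3 - <<'E'
from m import *
import pickle
s=pickle.load(open('w2.pkl','rb'))
q=lambda L,o=(360,180):[(o[0]+u/5-.4,o[1]+v/5-.4) for u,v in L]
piv=ray(s,q([(435,533-400)],(20,140)),.049)[0]
tip=ray(s,q([(206,208)]),.049)[0]
mk=ray(s,q([(65,182),(183,202)]),.049)
red=ray(s,q([(262,201),(530,249)]),.0405)
t5=ray(s,q([(289,74),(381,82)]),.0405);t6=ray(s,q([(225,321),(313,344)]),.0405)
an=lambda d:round(float(np.degrees(np.arctan2(-d[0],d[1]))),2)
print('fence',an(tip-piv),an(mk[1]-piv),'mark',an(mk[1]-mk[0]),'red',an(red[0]-piv),an(red[1]-piv),'line',an(red[0]-red[1])+0, 'ticks',[an(p-piv) for p in (*t5,*t6)])
print(piv,np.linalg.norm(tip-piv),np.linalg.norm(red-piv,axis=1))
E
```

```text
fence 48.49 48.56 mark 49.57 red 48.59 48.67 line -130.89 ticks [53.6, 53.65, 43.61, 43.66]
[ 0.6039881  -0.24685866  0.049     ] 0.1306363634888831 [0.13810786 0.16417822]
```

The fence reads 48.5° in the world frame against 48.6° for the red line, so it is on the line within about 0.1°. Next I release the post and go to the brass.

```bash
cat >> h.py <<'E'
th=np.radians(3.74);RB=np.array([[np.cos(th),-np.sin(th)],[np.sin(th),np.cos(th)]]);TB=np.array([.5379,-.1661])
W=lambda p,z:[*(RB@(np.array(p)/1000)+TB),z]
E
python3 - <<'E'
from h import *
o=ctrl.get_obs()['tool_pos']
print(off([*o[:2],.115],-120.8),off(W((-98.9,-6.8),.13),-47.2),W((-98.9,-6.8),.13))
E
```

```text
([-0.0, -0.1, -48.5], 0.001) ([82.0, 84.6, -63.6], -1.284) [np.float64(0.43965418204055595), np.float64(-0.17933666323057953), 0.13]
```

Request:
jog_arm(
  motion=[
    {"offset":[0,0,0],"roll":0,"hand":70},
    {"offset":[0,0,0],"roll":0,"hand":70},
    {"offset":[0,0,0],"roll":0,"hand":70},
    {"offset":[0,0,0],"roll":0,"hand":70},
    {"offset":[0,0,-25],"roll":0,"hand":70},
    {"offset":[0,0,-60],"roll":0,"hand":70},
    {"offset":[0,0,-64],"roll":0,"hand":70},
    {"offset":[40,40,-64],"roll":-0.12,"hand":70},
    {"offset":[82,85,-64],"roll":-0.25,"hand":70},
    {"offset":[82,85,-64],"roll":-1.284,"hand":70},
    {"offset":[82,85,-64],"roll":-1.284,"hand":70},
    {"offset":[82,85,-64],"roll":-1.284,"hand":70},
    {"offset":[82,85,-64],"roll":-1.284,"hand":70},
    {"offset":[82,85,-64],"roll":-1.284,"hand":70},
    {"offset":[82,85,-64],"roll":-1.284,"hand":70},
    {"offset":[82,85,-64],"roll":-1.284,"hand":70},
    {"offset":[82,85,-64],"roll":-1.284,"hand":70},
    {"offset":[82,85,-64],"roll":-1.284,"hand":70},
    {"offset":[82,85,-64],"roll":-1.284,"hand":70},
    {"offset":[82,85,-64],"roll":-1.284,"hand":70},
  ],
)

```text
clock: 8.65
tool_pos: [0.4382, -0.1789, 0.1301]
orientation: [180.0, 0.0, -47.3]
force: [-0.0, 0.1, 0.1]
opening: 0.0699
```

```bash
python3 - <<'E'
from h import *
import pickle
o=ctrl.get_obs();print(o['tool_pos'],o['orientation'],o['joint_pos'])
w=snap('wrist','w3.png');pickle.dump(w,open('w3.pkl','wb'))
print(off(W((-98.9,-6.8),.0645),-47.2))
E
```

```text
[ 0.43824152 -0.17891113  0.13011872] [ 1.79990713e+02  2.00131210e-02 -4.72578607e+01] [ 1.68795574e+00  7.44195952e+00 -3.25816551e+01 -1.17389635e-02
 -4.99965333e+01  4.10617330e+01]
([1.2, -0.7, 65.7], -0.001)
```

View pics/w3.png

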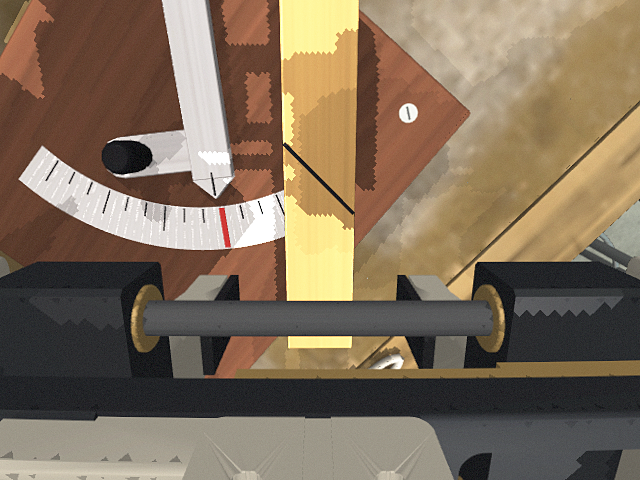

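The brass is centred between the fingers, with edges at x 286 and 355, and the scribed line runs from (285,145) to (352,212). The fence tip is at (214,198), by the red line's inner end at (222,208).

```bash
python3 - <<'E'
from h import *
import pickle
s=pickle.load(open('w3.pkl','rb'));o=ctrl.get_obs()
R=Ro.from_euler('xyz',o['orientation'],degrees=True)
im=s['img'].astype(int)
# dark line within brass
g=im.sum(2);pts=[]
for u in range(291,350):
    v=130+np.argmin(g[130:225,u]);pts.append((u,v))
l=cv2.fitLine(np.float32(pts),cv2.DIST_HUBER,0,.01,.01).ravel();sl=l[1]/l[0]
f=lambda u:(u,l[3]+sl*(u-l[2]))
T=lambda L,z:np.round(R.inv().apply(ray(s,L,z)-o['tool_pos'])*1000,1).tolist()
print('line tool',T([f(286),f(320),f(354)],.065))
print('edges',T([(283,120),(356,120),(286.5,255),(354.5,255)],.065))
red=cv2.inRange(cv2.cvtColor(s['img'],cv2.COLOR_RGB2HSV),(0,120,80),(6,255,255))|cv2.inRange(cv2.cvtColor(s['img'],cv2.COLOR_RGB2HSV),(174,120,80),(180,255,255))
red[:200]=0;red[255:]=0;red[:,:205]=0;red[:,245:]=0
ys,xs=np.nonzero(red);l=cv2.fitLine(np.float32(np.c_[xs,ys]),cv2.DIST_L2,0,.01,.01).ravel()
piv=np.array(W((60,-85),.049))
an=lambda d:round(float(np.degrees(np.arctan2(-d[0],d[1])))-3.74,2)
P=ray(s,[(l[2],l[3])],.0405)[0];print('red',(l[2],l[3]),an(P-piv))
for u in (213,214,215): print('tip',an(ray(s,[(u,198.5)],.049)[0]-piv))
cv2.imwrite('pics/c3.png',cv2.resize(s['img'][150:260,170:270],None,fx=5,fy=5,interpolation=cv2.INTER_CUBIC)[:,:,::-1])
E
```

```text
line tool [[64.9, -17.6, 65.1], [45.7, 1.0, 65.2], [25.6, 20.4, 65.2]]
edges [[77.2, -18.9, 65.1], [77.2, 20.3, 65.1], [1.4, -18.5, 65.2], [1.4, 21.3, 65.2]]
red (np.float32(224.30952), np.float32(226.92857)) 44.66
tip 43.9
tip 44.17
tip 44.43
```

View pics/c3.png

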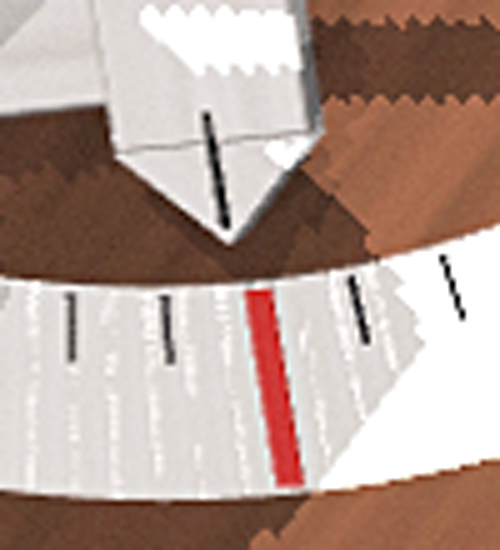

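Request:
jog_arm(
  motion=[
    {"offset":[0,1,30],"roll":0,"hand":70},
    {"offset":[0,1,50],"roll":0,"hand":70},
    {"offset":[0,1,65],"roll":0,"hand":70},
    {"offset":[0,1,65.5],"roll":0,"hand":60},
    {"offset":[0,1,65.5],"roll":0,"hand":50},
    {"offset":[0,1,65.5],"roll":0,"hand":30},
    {"offset":[0,1,65.5],"roll":0,"hand":30},
    {"offset":[0,1,65.5],"roll":0,"hand":30},
    {"offset":[0,1,65.5],"roll":0,"hand":30},
    {"offset":[0,1,65.5],"roll":0,"hand":30},
    {"offset":[0,1,65.5],"roll":0,"hand":30},
    {"offset":[0,1,65.5],"roll":0,"hand":30},
  ],
)

```text
clock: 9.7
tool_pos: [0.4383, -0.1797, 0.0657]
orientation: [-179.9, -0.1, -47.1]
force: [-1.4, 0.5, 6.9]
opening: 0.0398
```

```bash
cat > look.py <<'E'
from h import *
import pickle,sys
def line(s,z=.065,lo=130,hi=225):
    o=ctrl.get_obs();R=Ro.from_euler('xyz',o['orientation'],degrees=True)
    g=s['img'].astype(int).sum(2);pts=[(u,lo+np.argmin(g[lo:hi,u])) for u in range(296,346)]
    l=cv2.fitLine(np.float32(pts),cv2.DIST_HUBER,0,.01,.01).ravel();sl=l[1]/l[0]
    P=ray(s,[(u,l[3]+sl*(u-l[2])) for u in (286,320,354)],z)
    print('line px slope',round(float(sl),3),'tool',np.round(R.inv().apply(P-o['tool_pos'])*1000,1).tolist())
    print('block',np.round((P[:,:2]-TB)@RB*1000,1).tolist())
    return P
E
python3 - <<'E'
from look import *
o=ctrl.get_obs();print(o['tool_pos'],o['orientation'],o['force'],o['opening'])
s=snap('wrist','w4.png');pickle.dump(s,open('w4.pkl','wb'));P=line(s)
# target: brass at 45, gap 3mm, same along position
yaw=-90+45+3.74
n=np.array([.7071,.7071]);d=np.array([.7071,-.7071])
for g,k in ((3,150),(3,45),(0.3,45)):
    pass
b=(o['tool_pos'][:2]-TB)@RB*1000;print('tcp block',b)
f=np.array([59.7,-130.])   # final scribed mid
sc=np.array([-70.5,-41.8])
for gap,rem in ((3,140),(3,60),(1,25)):
    q=f-n*gap-d*(rem+45.7);print(gap,rem,q,off(W(q,o['tool_pos'][2]),yaw))
E
```

```text
[ 0.4383435  -0.1797358   0.06565835] [-1.79943946e+02 -6.61154602e-02 -4.71355504e+01] [-1.41080862  0.5197664   6.8835322 ] 0.0398047386325778
line px slope 1.037 tool [[58.6, -12.5, 0.8], [45.0, 0.6, 0.7], [30.8, 14.3, 0.7]]
block [[-53.5, -44.7], [-72.2, -42.4], [-91.8, -40.0]]
tcp block [-100.23392594   -7.11279164]
3 140 [-73.72977  -0.81283] ([11.8, -24.5, 0.1], -0.103)
3 60 [-17.16177 -57.38083] ([91.4, -32.7, 0.2], -0.103)
1 25 [  9.00093 -80.71513] ([126.0, -38.3, 0.2], -0.103)
```

Request:
jog_arm(
  motion=[
    {"offset":[3,-6,0],"roll":-0.025,"hand":30},
    {"offset":[6,-12,0],"roll":-0.05,"hand":30},
    {"offset":[9,-18,0],"roll":-0.08,"hand":30},
    {"offset":[12,-24,0],"roll":-0.103,"hand":30},
    {"offset":[22,-26,0],"roll":-0.103,"hand":30},
    {"offset":[35,-27,0],"roll":-0.103,"hand":30},
    {"offset":[50,-28.5,0],"roll":-0.103,"hand":30},
    {"offset":[65,-30,0],"roll":-0.103,"hand":30},
    {"offset":[80,-31.5,0],"roll":-0.103,"hand":30},
    {"offset":[91,-32.7,0],"roll":-0.103,"hand":30},
    {"offset":[91,-32.7,0],"roll":-0.103,"hand":30},
    {"offset":[91,-32.7,0],"roll":-0.103,"hand":30},
  ],
)

```text
clock: 10.75
tool_pos: [0.5248, -0.2252, 0.0657]
orientation: [-180.0, -0.1, -41.3]
force: [0.2, -5.2, 3.4]
opening: 0.0397
```

```bash
python3 - <<'E'
from look import *
o=ctrl.get_obs();print(o['tool_pos'],o['orientation'],o['force'],o['opening'])
s=snap('wrist','w5.png');P=line(s)
n=np.array([.7071,.7071]);d=np.array([.7071,-.7071]);f=np.array([59.7,-130.])
for gap,rem in ((1,20),(0,20),(0,5)):
    q=f-n*gap-d*(rem+45);print(gap,rem,off(W(q,o['tool_pos'][2]),-41.26))
E
```

```text
[ 0.52480643 -0.22524095  0.06569322] [-1.79978966e+02 -1.27741996e-01 -4.12519605e+01] [ 0.18323916 -5.1544259   3.43481579] 0.03968004387868162
line px slope 0.981 tool [[58.3, -12.5, 0.8], [45.4, 0.7, 0.8], [32.0, 14.3, 0.8]]
block [[33.2, -90.4], [14.8, -90.6], [-4.4, -90.7]]
1 20 ([40.1, -2.2, 0.1], 0.0)
0 20 ([40.1, -3.2, 0.1], 0.0)
0 5 ([55.1, -3.2, 0.1], 0.0)
```

View pics/w5.png

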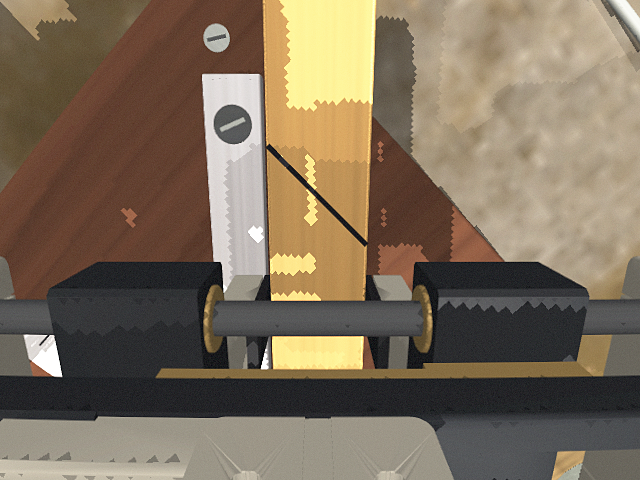

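The wrist view shows the brass almost touching the fence. The scribed line, (268,147)–(365,243), is parallel to the saw edge, (380,120)–(500,255). By projection it is 39 mm short.

Request:
jog_arm(
  motion=[
    {"offset":[10,-0.5,0],"roll":0,"hand":30},
    {"offset":[20,-1,0],"roll":0,"hand":30},
    {"offset":[30,-1.6,0],"roll":0,"hand":30},
    {"offset":[40,-2.2,0],"roll":0,"hand":30},
    {"offset":[40,-2.2,0],"roll":0,"hand":30},
    {"offset":[40,-2.2,0],"roll":0,"hand":30},
  ],
)

```text
clock: 11.3
tool_pos: [0.5552, -0.2491, 0.0657]
orientation: [180.0, -0.0, -41.2]
force: [-2.9, -2.2, 8.6]
opening: 0.0398
```

```bash
sed -i 's/lo=130,hi=225/lo=130,hi=262/' look.py; cat >> look.py <<'E'
def edge(s):
    # saw edge right of brass: boundary block/bench; and fence/brass gap
    im=s['img'].astype(float);r=im[...,0]/(im[...,2]+1)
    pts=[]
    for v in range(140,250,5):
        row=cv2.GaussianBlur(r,(5,5),0)[v,385:560];k=np.argmin(np.diff(row[::1]));pts.append((385+k+.5,v))
    return np.array(pts)
def ft():
    o=ctrl.get_obs();R=Ro.from_euler('xyz',o['orientation'],degrees=True)
    print('pos',np.round(o['tool_pos'],4),'yaw',round(o['orientation'][2],2),'Ftool',np.round(R.inv().apply(o['force']),1),'M',np.round(R.inv().apply(o['moment']),2),round(o['opening'],4),o['clock'])
E
python3 - <<'E'
from look import *
ft();s=snap('wrist');P=line(s);e=edge(s)
Q=ray(s,e,.04);print(np.round((Q[:,:2]-TB)@RB*1000,1).tolist())
E
```

```text
pos [ 0.5552 -0.2491  0.0657] yaw -41.23 Ftool [-0.7  3.6 -8.6] M [-0.98 -0.29  0.01] 0.0398 11.3
line px slope 0.995 tool [[58.5, -12.5, 0.7], [45.4, 0.5, 0.7], [31.8, 14.2, 0.7]]
block [[62.2, -116.4], [43.7, -116.4], [24.4, -116.5]]
[[4.6, -186.3], [-3.1, -191.0], [4.4, -180.3], [2.7, -178.9], [-7.7, -186.3], [-8.2, -183.6], [0.0, -172.1], [-2.0, -171.0], [-1.8, -167.6], [-3.6, -166.1], [-3.8, -163.0], [-11.1, -167.2], [-12.3, -165.0], [-14.1, -163.5], [-15.3, -161.4], [13.0, -129.7], [9.9, -129.4], [6.5, -129.5], [3.0, -129.5], [-0.5, -129.6], [-4.0, -129.6], [-7.2, -129.4]]
```

Request:
jog_arm(
  motion=[
    {"offset":[5,-0.4,0],"roll":0,"hand":30},
    {"offset":[10,-0.8,0],"roll":0,"hand":30},
    {"offset":[15,-1.2,0],"roll":0,"hand":30},
    {"offset":[15,-1.2,0],"roll":0,"hand":30},
    {"offset":[15,-1.2,0],"roll":0,"hand":30},
    {"offset":[15,-1.2,0],"roll":0,"hand":30},
  ],
)

```text
clock: 11.85
tool_pos: [0.5662, -0.2574, 0.0656]
orientation: [180.0, 0.1, -41.2]
force: [-5.1, 3.3, 11.3]
opening: 0.0397
```

```bash
python3 - <<'E'
from look import *
ft();s=snap('wrist','w6.png');P=line(s);e=edge(s)
Q=ray(s,e,.04);print(np.round((Q[:,:2]-TB)@RB*1000,1)[14:].tolist())
cv2.imwrite('pics/c6.png',cv2.resize(s['img'][0:260,180:520],(784,600),interpolation=cv2.INTER_CUBIC)[:,:,::-1])
E
```

```text
pos [ 0.5662 -0.2574  0.0656] yaw -41.24 Ftool [ -6.    0.9 -11.3] M [-0.63 -2.13  0.01] 0.0397 11.85
line px slope 1.061 tool [[58.3, -12.6, 0.6], [44.3, 0.5, 0.6], [29.7, 14.3, 0.6]]
block [[72.4, -125.3], [53.3, -124.6], [33.2, -124.0]]
[[-2.3, -167.7], [-3.4, -165.5], [-3.6, -162.3], [-10.5, -165.9], [-12.1, -164.0], [-14.0, -162.5], [14.4, -130.6], [11.3, -130.3]]
```

View pics/c6.png

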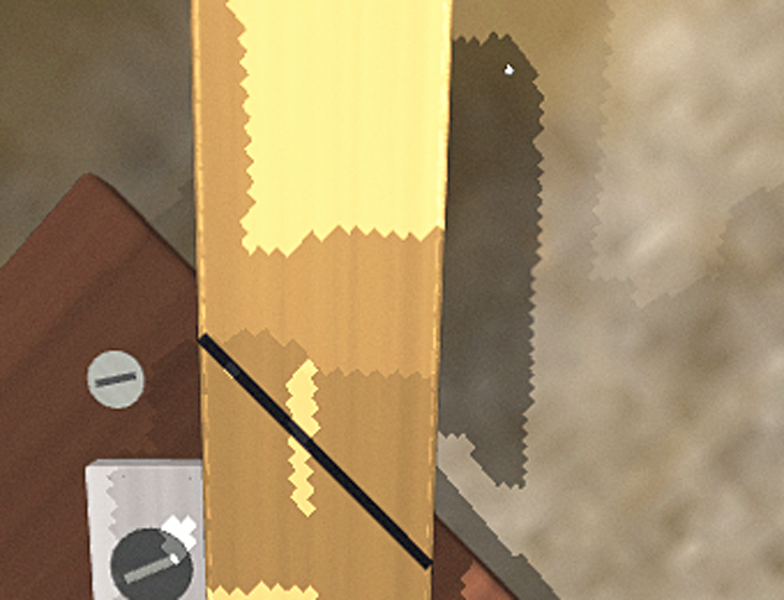

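The crop shows the scribed line, (200,337)–(432,566), parallel to the saw edge, which emerges at (195,270) and (440,490). The brass's side covers the fence's face. The line has a few mm left to go.

Request:
jog_arm(
  motion=[
    {"offset":[0.5,-0.5,-0.4],"roll":0,"hand":30},
    {"offset":[1,-1,-0.4],"roll":0,"hand":30},
    {"offset":[2,-1.5,-0.4],"roll":0,"hand":30},
    {"offset":[2,-1.5,-0.4],"roll":0,"hand":30},
    {"offset":[2,-1.5,-0.4],"roll":0,"hand":30},
  ],
)

```text
clock: 12.32
tool_pos: [0.5669, -0.2575, 0.0657]
orientation: [179.9, 0.2, -41.3]
force: [-10.0, 1.6, 12.6]
opening: 0.0396
```

```bash
cat >> look.py <<'E'
def meas(s):
    o=ctrl.get_obs();R=Ro.from_euler('xyz',o['orientation'],degrees=True)
    g=s['img'].astype(int).sum(2);pts=[]
    for u in range(275,360):
        v0=int(146+(u-267)*.987);w=np.clip(330-g[v0-9:v0+10,u],0,None).astype(float)
        if w.sum()>0: pts.append((u,v0-9+(w*np.arange(19)).sum()/w.sum()))
    l=cv2.fitLine(np.float32(pts),cv2.DIST_HUBER,0,.01,.01).ravel();sl=l[1]/l[0]
    P=ray(s,[(u,l[3]+sl*(u-l[2])) for u in (270,317,364)],.065)
    Q=ray(s,edge(s)[15:],.04)
    print('n',len(pts),'slope',round(float(sl),3),'line tool',np.round(R.inv().apply(P-o['tool_pos'])*1000,1)[:,:2].tolist())
    print('line block',np.round((P[:,:2]-TB)@RB*1000,1).tolist(),'edge',np.round((Q[:,:2]-TB)@RB*1000,1).tolist())
E
python3 - <<'E'
from look import *
ft();s=snap('wrist');meas(s)
E
```

```text
pos [ 0.5669 -0.2575  0.0657] yaw -41.26 Ftool [ -8.6   5.4 -12.6] M [-1.49 -3.28  0.01] 0.0396 12.3167
n 85 slope 1.003 line tool [[63.7, -18.6], [45.6, -0.7], [26.4, 18.3]]
line block [[81.1, -125.0], [55.7, -124.8], [28.7, -124.8]] edge [[-1.5, -164.3], [-9.0, -168.5], [-8.9, -165.0], [-11.1, -163.8], [-13.4, -162.6], [15.4, -130.4], [11.9, -130.4]]
```

Request:
jog_arm(
  motion=[
    {"offset":[0.5,0,-0.4],"roll":0,"hand":30},
    {"offset":[1.5,0,-0.8],"roll":0,"hand":30},
    {"offset":[3,-0.2,-0.8],"roll":0,"hand":30},
    {"offset":[3,-0.2,-0.8],"roll":0,"hand":30},
    {"offset":[3,-0.2,-0.8],"roll":0,"hand":30},
  ],
)

```text
clock: 12.78
tool_pos: [0.5687, -0.259, 0.0657]
orientation: [179.8, 0.3, -41.3]
force: [-9.9, 2.7, 10.3]
opening: 0.0397
```

```bash
python3 - <<'E'
from look import *
ft();s=snap('wrist');meas(s);ft()
E
```

```text
pos [ 0.5687 -0.259   0.0657] yaw -41.28 Ftool [ -9.2   4.5 -10.3] M [-1.32 -3.35 -0.04] 0.0397 12.7833
n 85 slope 1.003 line tool [[63.6, -18.5], [45.5, -0.6], [26.3, 18.4]]
line block [[82.7, -126.6], [57.3, -126.5], [30.3, -126.4]] edge [[-1.6, -167.6], [-2.8, -165.4], [-8.0, -167.3], [-8.5, -164.4], [-11.5, -163.9], [-13.4, -162.3], [15.2, -130.3]]
pos [ 0.5687 -0.259   0.0657] yaw -41.27 Ftool [-8.6  4.  -9.7] M [-1.38 -3.35 -0.09] 0.0396 12.8333
```

Request:
jog_arm(
  motion=[
    {"offset":[1.5,0,-0.2],"roll":0,"hand":30},
    {"offset":[3,-0.1,-0.3],"roll":0,"hand":30},
    {"offset":[4.5,-0.1,-0.3],"roll":0,"hand":30},
    {"offset":[4.5,-0.1,-0.3],"roll":0,"hand":30},
    {"offset":[4.5,-0.1,-0.3],"roll":0,"hand":30},
    {"offset":[4.5,-0.1,-0.3],"roll":0,"hand":30},
  ],
)

```text
clock: 13.33
tool_pos: [0.5721, -0.262, 0.0658]
orientation: [179.8, 0.3, -41.3]
force: [-9.6, 2.2, 8.5]
opening: 0.0395
```

```bash
python3 - <<'E'
from look import *
ft();s=snap('wrist');pickle.dump(s,open('w7.pkl','wb'));meas(s);ft()
im=s['img'];cv2.imwrite('pics/c7.png',cv2.resize(im[80:260,230:470],(800,600),interpolation=cv2.INTER_CUBIC)[:,:,::-1])
E
```

```text
pos [ 0.5721 -0.262   0.0658] yaw -41.28 Ftool [-8.7  4.7 -8.5] M [-1.54 -2.89 -0.04] 0.0395 13.3333
n 85 slope 1.0 line tool [[63.5, -18.6], [45.5, -0.7], [26.4, 18.3]]
line block [[85.9, -129.7], [60.5, -129.6], [33.5, -129.5]] edge [[-0.1, -172.4], [0.4, -168.6], [-1.8, -167.4], [-11.1, -173.3], [-8.6, -167.4], [-9.9, -165.1], [-12.1, -163.9]]
pos [ 0.572  -0.262   0.0657] yaw -41.28 Ftool [-7.6  4.7 -7.9] M [-1.52 -2.94 -0.05] 0.0397 13.3833
```

View pics/c7.png

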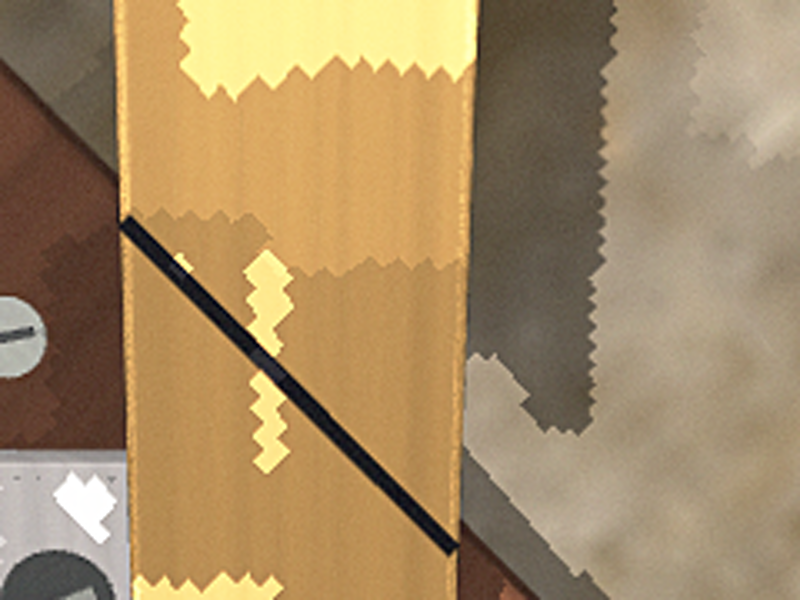

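The scribed line runs from (124,222) to (455,548). The saw edge runs from (0,62) to (118,180) on the left and from (462,525) to (540,600) on the right.

```bash
python3 - <<'E'
from look import *
s=pickle.load(open('w7.pkl','rb'))
q=lambda L:[(230+u/3.3333-.35,80+v/3.3333-.35) for u,v in L]
for n,L,z in (('edgeL',[(5,65),(60,120),(116,178)],.04),('edgeR',[(463,524),(500,560)],.04),('line',[(124,222),(290,385),(455,548)],.065),('fence top edge',[(127,452)],.049),('brass sides',[(126,300),(461,300)],.065),('pivot',[(55,605)],.049)):
    print(n,np.round((ray(s,q(L),z)[:,:2]-TB)@RB*1000,1).tolist())
# edge intensity profile along perpendicular on both sides, in image
g=cv2.cvtColor(s['img'],cv2.COLOR_RGB2LAB).astype(float)
for v in range(100,132,4):
    u=np.arange(228,264);d=np.abs(np.diff(g[v,228:266,1]));k=np.argmax(d)+228.5
    print(v,k,np.round((ray(s,[(k,v)],.04)[0,:2]-TB)@RB*1000,1))
for v in range(238,258,4):
    d=np.diff(g[v,372:410,1]);k=np.argmax(np.abs(d))+372.5
    print(v,k,np.round((ray(s,[(k,v)],.04)[0,:2]-TB)@RB*1000,1))
E
```

```text
edgeL [[113.8, -130.6], [104.2, -130.6], [93.9, -130.4]]
edgeR [[27.0, -130.5], [19.4, -130.6]]
line [[87.4, -129.6], [60.9, -129.8], [32.6, -129.9]]
fence top edge [[68.1, -106.6]]
brass sides [[81.2, -123.4], [53.9, -150.7]]
pivot [[60.6, -84.1]]
100 264.5 [ 103.4 -140.5]
104 264.5 [ 102.3 -139.3]
108 264.5 [ 101.1 -138.1]
112 264.5 [ 100.  -136.9]
116 264.5 [  98.8 -135.7]
120 264.5 [  97.7 -134.4]
124 240.5 [ 104.  -125.8]
128 264.5 [  95.4 -132. ]
238 372.5 [  25.3 -131.4]
242 374.5 [  23.1 -130.8]
246 378.5 [  20.4 -130.8]
250 382.5 [  17.5 -130.8]
254 380.5 [  16.7 -128.8]
```

Request:
jog_arm(
  motion=[
    {"offset":[0.4,0,0],"roll":0,"hand":30},
    {"offset":[0.8,0,0],"roll":0,"hand":30},
    {"offset":[0.8,0,0],"roll":0,"hand":30},
    {"offset":[0.8,0,0],"roll":0,"hand":30},
  ],
)

```text
clock: 13.72
tool_pos: [0.5725, -0.2624, 0.0657]
orientation: [179.8, 0.3, -41.3]
force: [-9.7, 3.0, 8.0]
opening: 0.0396
```

```bash
python3 - <<'E'
from look import *
ft();s=snap('wrist');meas(s);ft()
E
```

```text
pos [ 0.5725 -0.2624  0.0657] yaw -41.28 Ftool [-9.3  4.1 -7.9] M [-1.39 -3.27 -0.08] 0.0396 13.7167
n 85 slope 1.002 line tool [[63.6, -18.6], [45.5, -0.7], [26.4, 18.4]]
line block [[86.3, -130.2], [60.9, -130.1], [33.9, -130.0]] edge [[0.7, -172.6], [0.1, -169.7], [-1.4, -167.9], [-2.3, -165.3], [-8.2, -167.8], [-8.8, -164.9], [-11.4, -164.0]]
pos [ 0.5725 -0.2624  0.0657] yaw -41.28 Ftool [-9.1  4.3 -7.6] M [-1.45 -3.3  -0.13] 0.0401 13.7667
```

Request:
jog_arm(
  motion=[
    {"offset":[-0.5,0,0],"roll":0,"hand":30},
    {"offset":[-0.5,0,0],"roll":0,"hand":30},
    {"offset":[-0.5,0,0],"roll":0,"hand":30},
    {"offset":[-0.5,0,0],"roll":0,"hand":30},
    {"offset":[-0.5,0,0],"roll":0,"hand":30},
    {"offset":[-0.5,0,0],"roll":0,"hand":30},
  ],
)

```text
clock: 14.27
tool_pos: [0.5725, -0.2624, 0.0657]
orientation: [179.8, 0.3, -41.3]
force: [-8.2, 1.1, 6.8]
opening: 0.0394
```

```bash
python3 - <<'E'
from look import *
ft();s=snap('wrist');meas(s);t=snap('top');b=snap('scene');ft()
A=cv2.resize(t['img'][185:305,230:390],(400,300),interpolation=cv2.INTER_CUBIC)
B=cv2.resize(b['img'][190:370,200:440],(400,300),interpolation=cv2.INTER_CUBIC)
C=cv2.resize(s['img'][70:265,190:450],(400,300),interpolation=cv2.INTER_CUBIC)
cv2.imwrite('pics/fin.png',np.vstack([np.hstack([A,B]),np.hstack([C,C*0])])[:,:,::-1])
E
```

```text
pos [ 0.5725 -0.2624  0.0657] yaw -41.28 Ftool [-6.9  4.6 -6.8] M [-1.64 -2.52 -0.09] 0.0394 14.2667
n 85 slope 0.999 line tool [[63.5, -18.6], [45.6, -0.7], [26.5, 18.4]]
line block [[86.3, -130.1], [60.9, -130.1], [33.9, -130.0]] edge [[0.7, -172.5], [0.1, -169.7], [-1.4, -167.8], [-2.6, -165.6], [-7.2, -166.8], [-8.8, -164.9], [-11.4, -164.0]]
pos [ 0.5725 -0.2624  0.0657] yaw -41.28 Ftool [-7.2  4.8 -6.9] M [-1.64 -2.48 -0.05] 0.0397 14.4167
```

View pics/fin.png

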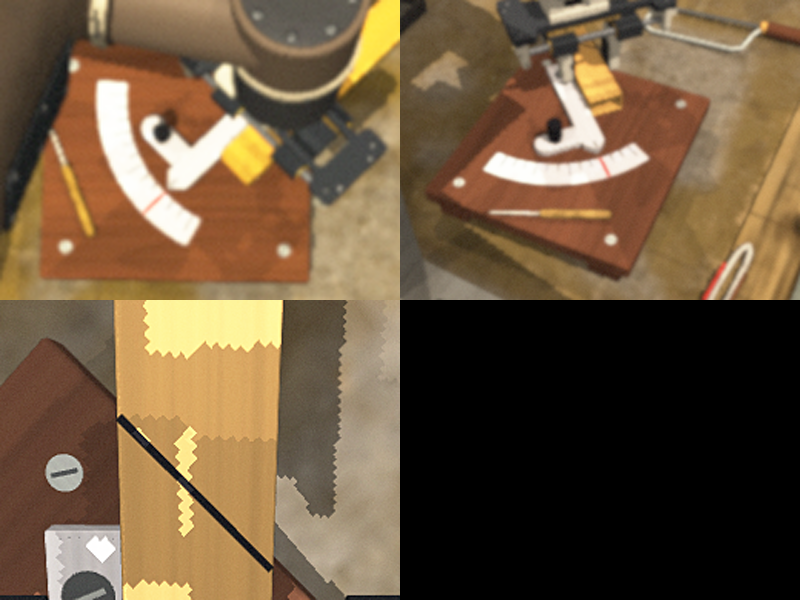

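The final composite shows four things:
- **Fence:** the tip at (172,187) still points at the red line, (163,197)–(150,210).
- **Brass:** it lies flat along the fence, with its tail on the block.
- **Scribed line:** (118,417)–(271,570) sits over the saw edge.
- **Scribe:** it has not moved.

```bash
python3 -c "
from plant import order
print(order.close_job())"
```

```text
the job is handed in; nothing more can be done
None
```

I handed the job in at about 14.4 s, with the gripper still holding the brass at the saw edge. No verdict came back.

- **Fence:** I gripped the post and swung the fence from about 16° to 45°. Two wrist views after the swing put it within about 0.1° of the red line. At the end I checked it only by eye in the top view, where the tip still pointed at the red line.
- **Brass:** I gripped it 45 mm behind the scribed line and turned it parallel to the fence. It stayed pressed down on the block throughout. For most of the slide I left about 1–3 mm of gap so the brass would not swing the fence, and brought it into contact only for the last few millimetres.
- **Last checks:**
  - The scribed line measured at block y = −130.1 mm and is parallel to the saw edge.
  - The brass is held with about 7 N downward and about 5 N towards the fence. A residual 7 N push along the fence is held by friction.
  - The tool reads about 0.3° of tilt. I judged flatness only from the pictures, where the tail sits on the block.
- **Disagreement:** the saw edge measured at −129.5 to −130.6 mm in different wrist views, against −130 nominal. That leaves the line about 0.5 mm uncertain.
- **Other items:** the scribe is unmoved in the last pictures. The arm stayed clear of the hacksaw and the flux jar.

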